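Stack the tote over the full bin, turned end for end

ROBOT

A 6-joint arm with a two-finger parallel gripper is mounted at the origin on a cart in front of the work surface, level with it; the furniture and walls round the work are solid. World frame = base frame: x ahead of the robot, y to its left, z up, the work surface at z = 0. Lengths are in m, angles in rad, forces in N, time in s.
With the tool pointing down it reaches from about 0.375 to 0.9 m from the base axis. Payload 3.1 kg.
Tool frame: the origin (TCP) lies at the very end of the fingers, on their centre line; the grasp point (between the pads) lies 19 mm behind it; z points along the fingers, y is the line along which they close (so a half turn about z gives the same grasp; the last joint's range is limited). The gripper opens to 87 mm and grips with 3 to 60 N. Pads are 19 mm wide; open, the fingers measure 117 mm over their backs; the gripper's body (75 mm by 190 mm) begins 51 mm behind the grasp point.
Start: joints at [0.934, 0.527, 1.433, -0, 1.181, -0.178], TCP at [0.276, 0.561, 0.223] pointing down, gripper open.
Joint ranges: [-3.08, 3.08], [-0.75, 2.2], [0.22, 2.44], [-1.43, 4.57], [0, 2.65], [-2.85, 2.85]. Speed limits (rad/s): [2.79, 2.79, 3.14, 3.14, 3.14, 3.14].

INTERFACE

Orientations are given as a unit quaternion [x, y, z, w].
In Python, from rig import status, viewer, robot gives the robot as it stands.
- The arm moves only by the tool arm_command, never from a script. Its arguments are lists of equal length, an entry for each row: "delta_rot": the turn, a rotation vector about the tool's x, y, z in degrees, a list of three; "delta_pos": the shift along the tool's x, y, z in m, a list of three; "gripper": the closure, from -1 (fully open) to 1 (shut). In form: {"delta_rot": [[rx, ry, rz], ...], "delta_pos": [[dx, dy, dz], ...], "gripper": [gripper, ...]}. A call has 1 to 12 rows; each row is the pose to reach, as a shift and turn from the pose commanded when the call began, along the tool's axes at that moment; what a row does not reach only later rows make up. A row lasts 1/12 s, in which the tool goes at most 41.7 mm and 7.16 degrees, less where a joint would pass 70% of its speed; a pose out of reach is approached as far as the arm can. A call with a gripper value outside its range is refused whole. The fingers move at their own pace and stop on an object; "grip_force" is the grip in N (left out, the last holds). Time passes only in rows, so rows that repeat a pose let the fingers close. It gives the time, the measured TCP pose, the force, the opening and the grip force at its end, in the units of the state.
- status.get_obs(): the state, without advancing time (a new reading comes with each control period).
- viewer.camera(name): name is "scene" or "top"; returns a dict with "pixels" (420x560x3 uint8, blue, green, red), "fx", "fy", "cx", "cy" (pixels), "pose" (4x4, takes a point from camera to world coordinates). Camera axes: x right, y down, z forward; pixel columns grow to the right and rows downward; lengths in m; the calibration is good to about 2 mm. A picture is of the moment at which its call begins. There is no depth.
- robot.hand_in(): hands the job in; it is judged then, once.
The state is a dict: "time": time; "q": joint angles; "joint_velocities": joint speeds; "joint_torque": joint torques, N m; "position": TCP position; "tool_rot": TCP orientation; "ft_force": force on the tool from outside, world axes, zero at the start; "moment": the same for the moment, N m; "grip_width": finger opening in m; "grip_force": force on a finger pad.
Only numpy, scipy, OpenCV 4.12 (cv2) and the standard library are available. Lean on these libraries where they do the work, as an engineer would, in place of code of your own. Each camera call takes 0.05 s, during which the arm holds its last target. There are 200 camera calls.

TASK

The grey bin is in use (two plaster plugs lie in it), so stack the blue stack-nest tote on it instead of nesting it: pick the tote up by its handle and turn it half a turn so that its red end is over the bin's plain end. The bin is clamped somewhere along its cradle, so set the lugs lightly on the plain rim a little to one side of the pockets and slide the tote along the rim by feel, never forcing it, until all four lugs drop fully home in the shallow stacking pockets. Let go with the tote level and clear of the plugs, and leave the cup and the test tile alone.

Things in the scene. Friction and masses are not known exactly. Their poses are not given: they have to be found in the camera images.
- tote: Loose blue tote, 0.2-0.45 kg, body 142 (x) x 74 (y) x 45 mm high; origin under its centre at the level of the lugs' undersides, z up; +x end marked red. It stands and stacks on its four lugs alone. It starts with its red end to the same side as the bin's (within 0.7 rad): the nesting way. A black handle bar stands across its middle.
- tote_handle (a point): Centre of the tote's handle bar, 68 mm above the tote's underside. The bar is 16 mm thick (tote x), 56 mm long (tote y), from z = 52 to 80 mm. Grip it from above, fingers closing along the tote's x.
- tote_lug (a point): Underside of one lug (tote x = +62, y = +45, z = 0 mm). On each long side lugs stick out to y = +-50 mm at tote x = +62 and x = -20 mm; each is 14 mm long in x, with 2 mm rounded lower edges.
- tote_red_end (a point): Middle of the tote's red end face (tote x = +71 mm, z = 26 mm).
- cradle: Fixed plywood cradle 246 (x) x 134 (y) x 20 mm, origin under its centre, z up. A grey bin 190 (x) x 98 (y) x 60 mm is clamped in it, red end to +x, underside 8 mm and rim 68 mm above the table. The bin's centre lies anywhere within 14 mm of the cradle's along x (y exact, no turn); this offset is NOT reported, and the bin will not slip.
- bin_red_side (a point): Cradle x = +95, z = 40 mm: the side of the bin's red end (does not move with the bin's offset). Bin: floor 4 mm thick, long walls 8 mm (y = 41 to 49 mm each side), end walls 10 mm lower than the rim.
- stack_seat (a point): Cradle x = y = 0, z = 60 mm: where the tote's origin ends, give or take the bin's offset along x. Both long rims have 17 mm cut-outs: pockets 8 mm deep at x = -62 and +20 mm from the bin's centre, and nesting slots 50 mm deep at +62 and -20 mm. The lugs meet the pockets when the tote's red end is at cradle -x.
- rim_level (a point): Cradle x = y = 0, z = 68 mm: level of the rim; the tote's underside is here while its lugs ride on the rim, 8 mm lower when home (play 1.5 mm each way in x, 4 mm in y). Setting it down 18 mm to either side along x always meets plain rim. Land at 15 mm/s or less, then slide back across the middle under about 6 N until the lugs drop. Over 70 N is forcing.
- plug_a: White plaster plug, 30 mm across, 28 mm high, standing on the floor of the bin (origin under its centre).
- plug_b: The other plaster plug, the same size, also in the bin.
- cup: Unglazed cup, 68 mm across, 62 mm high, standing by the work; leave it alone.
- tile: Glaze test tile with a blue patch, 63 x 40 x 8 mm, lying by the work; leave it alone.
Mind the look-alikes: they are no part of the job. Leave any pink or yellow look-alike of the plug_a alone.

How it is judged:
By the outcome, as a careful person would: the job done as asked, in the order asked, and still so for the second after the job is handed in, with the robot touching nothing.
It also fails if it takes over 64 s, if anything falls off the work surface, if the arm or the gripper's body presses on something with over 40 N, if the wrist force passes 120 N, or if a joint passes its speed limit or range.

## Working session

There is one attempt and no reset: what is moved stays moved. The work goes in short steps, Python scripts to look and compute and a tool call to move; the robot and the scene stay as the last step left them, time stands still between calls to the robot, and variables do not carry over. Pictures are saved under pics/ and viewed, at most 10 in all, crops included, and the job is handed in when it is done.

Besides the shell and the picture viewer there is one more tool, called after "Emit:" as name(argument=value, ...), one argument or row to a line, values as JSON. arm_command: Moves the arm, as the interface text tells. Its arguments: {"type":"object","properties":{"delta_rot":{"type":"array","items":{"type":"array","items":{"type":"number"}}},"delta_pos":{"type":"array","items":{"type":"array","items":{"type":"number"}}},"gripper":{"type":"array","items":{"type":"number"}},"grip_force":{"type":"number"}},"required":["delta_rot","delta_pos","gripper"]}

```bash
mkdir -p pics; python3 - <<'E'
from rig import status, viewer
import cv2,numpy as np,pickle
d={}
for n in("scene","top"):
    c=viewer.camera(n);d[n]=c;cv2.imwrite(f"pics/{n}0.png",c["pixels"]);print(n,c["fx"],c["fy"],c["cx"],c["cy"],np.round(c["pose"],4).tolist())
pickle.dump(d,open("c0.pkl","wb"));print(status.get_obs())
E
```

```text
scene 491.7909692069313 491.7909692069313 277.65565227353153 207.38674912420618 [[0.837, -0.3639, 0.4087, 0.099], [-0.547, -0.5775, 0.606, -0.5989], [0.0155, -0.7308, -0.6824, 0.7988], [0.0, 0.0, 0.0, 1.0]]
top 478.78490927802255 478.78490927802255 280.2209190866127 212.51949701893417 [[-0.0214, -0.9964, 0.0817, 0.4653], [-0.9996, 0.0198, -0.0204, 0.0451], [0.0187, -0.0821, -0.9964, 1.0195], [0.0, 0.0, 0.0, 1.0]]
{'time': 0.1, 'q': array([ 9.34520338e-01,  5.28341838e-01,  1.43375974e+00,  1.65452850e-05,
        1.18136919e+00, -1.78528705e-01]), 'joint_velocities': array([ 0.00014137, -0.0022784 , -0.00203598,  0.00029594, -0.00018428,
       -0.00117926]), 'joint_torque': array([-3.97137410e-04, -4.40988421e+01, -1.77149177e+01,  6.34846673e-02,
        5.34704095e-02, -3.90794980e-05]), 'position': array([0.27580436, 0.56014073, 0.22169333]), 'tool_rot': array([ 2.26883648e-01,  9.73921418e-01, -8.59165993e-04, -3.79102181e-04]), 'ft_force': array([-0.64423877, -0.18973407,  0.5239438 ]), 'moment': array([ 0.02333876, -0.01287507,  0.01423524]), 'grip_force': 0.0, 'grip_width': 0.08665485872082164}
```

View pics/top0.png

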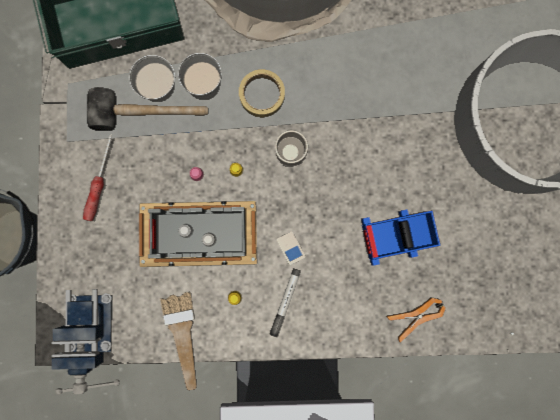

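View pics/scene0.png

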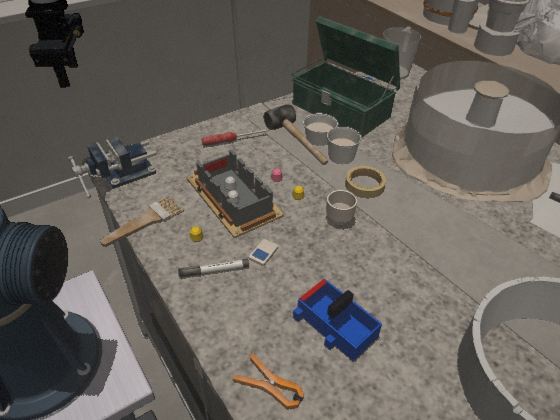

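The top view shows the tote around (402,237), its red end at (372,242), its handle at (405,235). The cradle spans (140–256, 202–270), with the red end on the left at (153,235) and plugs at (185,231) and (209,240). Next I'll crop in for precise pixels.

```bash
python3 - <<'E'
import cv2,pickle,numpy as np
p=pickle.load(open("c0.pkl","rb"))["top"]["pixels"]
a=cv2.resize(p[190:282,130:265],None,fx=5.9,fy=5.9,interpolation=cv2.INTER_CUBIC)
cv2.imwrite("pics/crad.png",a)
cv2.imwrite("pics/tote.png",cv2.resize(p[195:275,350:450],None,fx=7,fy=7,interpolation=cv2.INTER_CUBIC))
print(a.shape)
E
```

```text
(543, 796, 3)
```

View pics/crad.png

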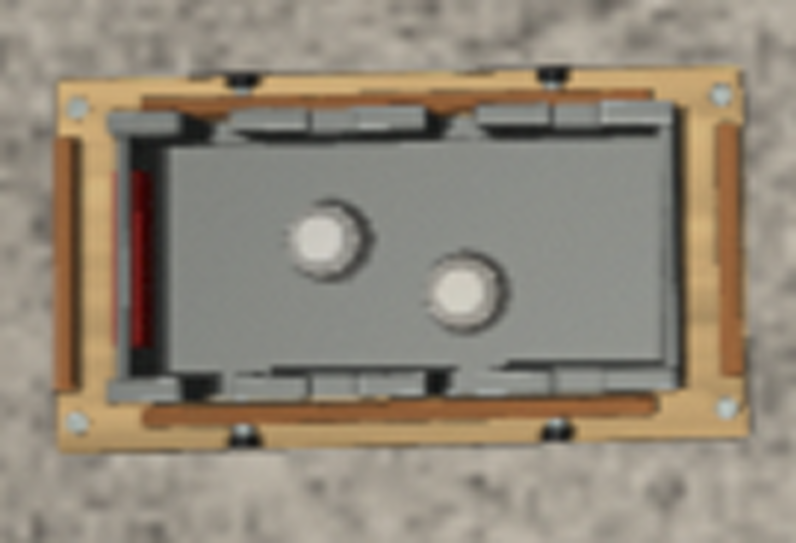

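View pics/tote.png

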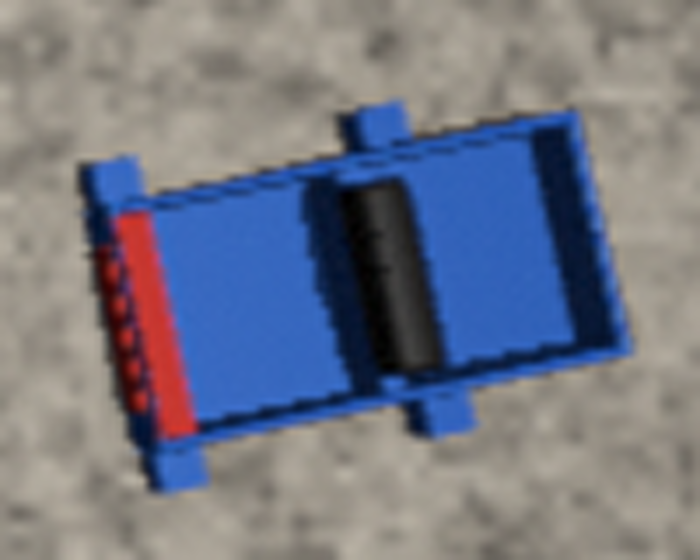

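The cradle plate's corners in the crop are (58,82), (742,68), (748,437) and (60,452). The tote's rim corners are (115,215), (578,113), (632,350) and (160,440). The handle's top far edge runs from (403,182) to (440,365).

```bash
cat > h.py <<'E'
import numpy as np,pickle
def ray(c,uv,z):
    P=c["pose"];d=P[:3,:3]@np.array([(uv[0]-c["cx"])/c["fx"],(uv[1]-c["cy"])/c["fy"],1]);o=P[:3,3]
    return o+d*(z-o[2])/d[2]
def proj(c,p):
    P=c["pose"];q=P[:3,:3].T@(np.array(p)-P[:3,3]);return np.array([c["fx"]*q[0]/q[2]+c["cx"],c["fy"]*q[1]/q[2]+c["cy"]])
def fit(w,m):
    w=np.array(w)[:,:2];m=np.array(m,float)
    a,b=m-m.mean(0),w-w.mean(0);th=np.arctan2((a[:,0]*b[:,1]-a[:,1]*b[:,0]).sum(),(a*b).sum())
    R=np.array([[np.cos(th),-np.sin(th)],[np.sin(th),np.cos(th)]]);t=w.mean(0)-R@m.mean(0)
    return t,th,(w-(m@R.T+t))*1e3
E
python3 - <<'E'
from h import *
np.set_printoptions(precision=4,suppress=True)
d=pickle.load(open("c0.pkl","rb"));c=d["top"]
T=lambda u,v:((u+.5)/7-.5+350,(v+.5)/7-.5+195)
C=lambda u,v:((u+.5)/5.9-.5+130,(v+.5)/5.9-.5+190)
w=[ray(c,T(*p),.045) for p in[(115,215),(578,113),(632,350),(160,440)]]
t,th,r=fit(w,[(.071,-.037),(-.071,-.037),(-.071,.037),(.071,.037)]);print("tote",t,th,r)
R=np.array([[np.cos(th),-np.sin(th)],[np.sin(th),np.cos(th)]])
for p,z in[((403,182),.08),((440,365),.08)]:print("handle pts tote",(ray(c,T(*p),z)[:2]-t)@R)
w=[ray(c,C(*p),.02) for p in[(58,82),(742,68),(748,437),(60,452)]]
t2,th2,r=fit(w,[(.123,-.067),(-.123,-.067),(-.123,.067),(.123,.067)]);print("cradle",t2,th2,r)
R2=np.array([[np.cos(th2),-np.sin(th2)],[np.sin(th2),np.cos(th2)]])
for n,p,z in[("bin ends",(108,115),.068),("",(674,103),.068),("",(108,395),.068),("",(683,387),.068),("pock",(310,120),.068),("",(553,115),.068),("plug",(322,240),.040),("",(462,293),.040)]:print(n,(ray(c,C(*p),z)[:2]-t2)@R2)
# scene view check
s=d["scene"]
for x,y in[(.071,-.037),(-.071,-.037),(-.071,.037),(.071,.037)]:print("tote scene px",proj(s,[*(R@[x,y]+t),.045]))
for x,y in[(.123,-.067),(-.123,-.067),(-.123,.067),(.123,.067)]:print("cradle scene px",proj(s,[*(R2@[x,y]+t2),.02]))
import cv2
a=cv2.resize(s["pixels"][270:370,270:400],None,fx=5,fy=5,interpolation=cv2.INTER_CUBIC)
cv2.imwrite("pics/s_t.png",a)
E
```

```text
tote [ 0.4952 -0.2243] 1.748853091044917 [[-3.5829 -1.857 ]
 [-1.5376  0.4068]
 [ 1.5679  0.9557]
 [ 3.5526  0.4945]]
handle pts tote [-0.005  -0.0256]
handle pts tote [-0.0039  0.0267]
cradle [0.5069 0.1969] 1.5720098480912899 [[-1.8395 -1.976 ]
 [-1.846   2.27  ]
 [ 1.6775  2.5578]
 [ 2.008  -2.8518]]
bin ends [ 0.0912 -0.0485]
 [-0.099  -0.0486]
 [0.0912 0.0453]
 [-0.1005  0.047 ]
pock [ 0.0235 -0.0454]
 [-0.0582 -0.0454]
plug [ 0.0248 -0.0062]
 [-0.0233  0.0131]
tote scene px [325.3939 277.8879]
tote scene px [383.5863 323.5804]
tote scene px [357.0801 348.5265]
tote scene px [298.647  298.9505]
cradle scene px [232.6439 155.8881]
cradle scene px [285.2221 210.7145]
cradle scene px [234.5069 233.1587]
cradle scene px [185.7332 173.158 ]
```

View pics/s_t.png

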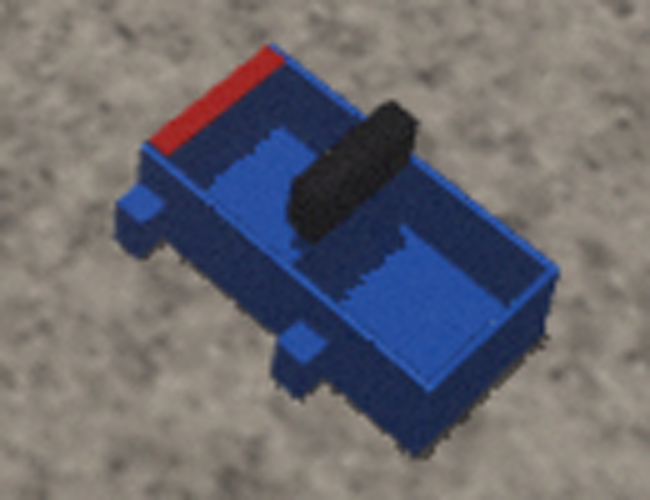

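The scene crop agrees with the projected tote corners to about 1–2 px, so the pose holds. Bin offset looks to be about −4 mm. Now I'll plan the approach.

```bash
cat >> h.py <<'E'
from scipy.spatial.transform import Rotation as Ro
def plan(target,adeg):
    from rig import status
    o=status.get_obs();R=Ro.from_quat(o["tool_rot"]);a=np.deg2rad(adeg)
    G=Ro.from_matrix(np.array([[-np.sin(a),np.cos(a),0],[np.cos(a),np.sin(a),0],[0,0,-1]]))
    # columns: x=(-sin,cos,0), y=(cos,sin,0), z=down
    print("dpos",np.round(R.inv().apply(np.array(target)-o["position"]),4),"drot",np.round((R.inv()*G).as_rotvec(degrees=True),2),"F",np.round(o["ft_force"],1),"t",o["time"])
E
python3 - <<'E'
from h import *
plan([.495,-.224,.16],-79.8)
E
```

```text
dpos [-0.5432 -0.6064  0.0626] drot [-7.0000e-02  1.2000e-01  1.4357e+02] F [-0.6 -0.2  0.5] t 0.1
```

Emit:
arm_command(
  delta_pos=[
    [-0.272, -0.303, 0.03],
    [-0.272, -0.303, 0.03],
    [-0.272, -0.303, 0.03],
    [-0.272, -0.303, 0.03],
    [-0.272, -0.303, 0.03],
    [-0.543, -0.606, 0.062],
    [-0.543, -0.606, 0.062],
    [-0.543, -0.606, 0.062],
    [-0.543, -0.606, 0.062],
    [-0.543, -0.606, 0.062],
    [-0.543, -0.606, 0.062],
    [-0.543, -0.606, 0.062],
  ],
  delta_rot=[
    [0, 0, 143.6],
    [0, 0, 143.6],
    [0, 0, 143.6],
    [0, 0, 143.6],
    [0, 0, 143.6],
    [0, 0, 143.6],
    [0, 0, 143.6],
    [0, 0, 143.6],
    [0, 0, 143.6],
    [0, 0, 143.6],
    [0, 0, 143.6],
    [0, 0, 143.6],
  ],
  gripper=[-1, -1, -1, -1, -1, -1, -1, -1, -1, -1, -1, -1],
)

```text
time: 1.1
position: [0.4106, 0.0786, 0.1847]
tool_rot: [0.832, 0.555, -0.0, -0.0]
ft_force: [1.5, 0.3, 0.7]
grip_width: 0.0871
grip_force: 0.0
```

```bash
python3 -c "
from h import *
plan([.495,-.224,.16],-79.8)"
```

```text
dpos [-0.2472  0.1939  0.0246] drot [-1.000e-02  0.000e+00  5.728e+01] F [1.5 0.3 0.7] t 1.1
```

Emit:
arm_command(
  delta_pos=[
    [-0.245, 0.192, 0.024],
    [-0.245, 0.192, 0.024],
    [-0.245, 0.192, 0.024],
    [-0.245, 0.192, 0.024],
    [-0.245, 0.192, 0.024],
    [-0.245, 0.192, 0.024],
    [-0.245, 0.192, 0.024],
    [-0.245, 0.192, 0.024],
    [-0.245, 0.192, 0.024],
    [-0.245, 0.192, 0.024],
    [-0.245, 0.192, 0.024],
    [-0.245, 0.192, 0.024],
  ],
  delta_rot=[
    [0, 0, 57.3],
    [0, 0, 57.3],
    [0, 0, 57.3],
    [0, 0, 57.3],
    [0, 0, 57.3],
    [0, 0, 57.3],
    [0, 0, 57.3],
    [0, 0, 57.3],
    [0, 0, 57.3],
    [0, 0, 57.3],
    [0, 0, 57.3],
    [0, 0, 57.3],
  ],
  gripper=[-1, -1, -1, -1, -1, -1, -1, -1, -1, -1, -1, -1],
)

```text
time: 2.1
position: [0.4951, -0.2171, 0.1606]
tool_rot: [0.996, 0.093, -0.001, -0.001]
ft_force: [0.0, 0.6, -0.4]
grip_width: 0.0876
grip_force: 0.0
```

```bash
python3 -c "
from h import *
plan([.495,-.224,.049],-79.8)"
```

```text
dpos [-0.0012  0.007   0.1116] drot [-0.09  0.08  0.45] F [ 0.   0.6 -0.4] t 2.1
```

Emit:
arm_command(
  delta_pos=[
    [-0.001, 0.007, 0.02],
    [-0.001, 0.007, 0.045],
    [-0.001, 0.007, 0.065],
    [-0.001, 0.007, 0.08],
    [-0.001, 0.007, 0.092],
    [-0.001, 0.007, 0.102],
    [-0.001, 0.007, 0.108],
    [-0.001, 0.007, 0.1115],
    [-0.001, 0.007, 0.1115],
    [-0.001, 0.007, 0.1115],
  ],
  delta_rot=[
    [0, 0, 0.4],
    [0, 0, 0.4],
    [0, 0, 0.4],
    [0, 0, 0.4],
    [0, 0, 0.4],
    [0, 0, 0.4],
    [0, 0, 0.4],
    [0, 0, 0.4],
    [0, 0, 0.4],
    [0, 0, 0.4],
  ],
  gripper=[-1, -1, -1, -1, -1, -1, -1, -1, -1, -1],
)

```text
time: 2.93
position: [0.4966, -0.2258, 0.0498]
tool_rot: [0.996, 0.089, 0.0, 0.0]
ft_force: [0.4, 0.4, 0.9]
grip_width: 0.0868
grip_force: 0.0
```

```bash
python3 -c "
from h import *
import cv2
plan([.495,-.224,.049],-79.8)
from rig import viewer
a=viewer.camera('scene')['pixels'][230:370,240:420]
cv2.imwrite('pics/g.png',cv2.resize(a,None,fx=4,fy=4,interpolation=cv2.INTER_CUBIC))"
```

```text
dpos [-0.0012 -0.002   0.0008] drot [ 0.03 -0.03 -0.04] F [0.4 0.4 0.9] t 2.9333
```

View pics/g.png

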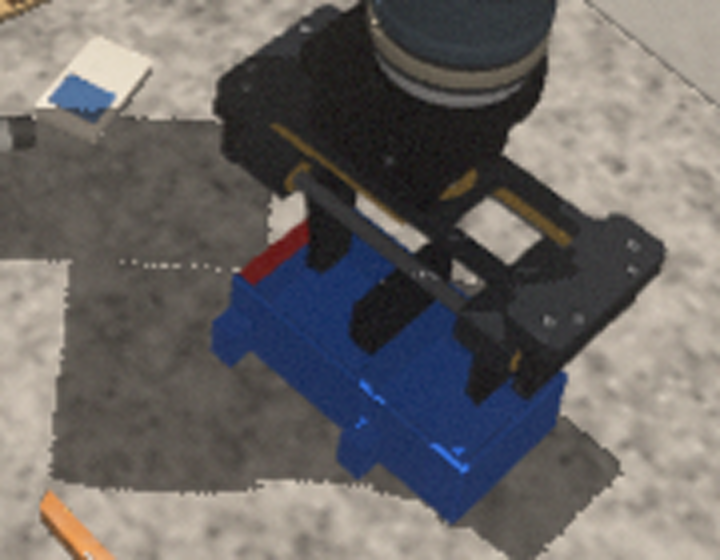

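The handle at (400,300) sits between the fingers at (330,235) and (485,370). I'll close on it.

Emit:
arm_command(
  delta_pos=[
    [0, 0, 0],
    [0, 0, 0],
    [0, 0, 0],
    [0, 0, 0],
    [0, 0, 0],
    [0, 0, 0],
    [0, 0, 0],
    [0, 0, 0],
    [0, 0, 0],
    [0, 0, 0],
    [0, 0, 0],
    [0, 0, 0],
  ],
  delta_rot=[
    [0, 0, 0],
    [0, 0, 0],
    [0, 0, 0],
    [0, 0, 0],
    [0, 0, 0],
    [0, 0, 0],
    [0, 0, 0],
    [0, 0, 0],
    [0, 0, 0],
    [0, 0, 0],
    [0, 0, 0],
    [0, 0, 0],
  ],
  gripper=[1, 1, 1, 1, 1, 1, 1, 1, 1, 1, 1, 1],
  grip_force=40,
)

```text
time: 3.98
position: [0.4959, -0.2253, 0.0493]
tool_rot: [0.996, 0.088, -0.0, -0.001]
ft_force: [0.2, -2.8, -4.2]
grip_width: 0.0158
grip_force: 39.8
```

```bash
python3 -c "
from h import *
plan([.495,-.224,.2],-79.8)"
```

```text
dpos [-0.0007 -0.0016 -0.1507] drot [-0.07  0.04 -0.08] F [ 0.2 -2.8 -4.2] t 3.9833
```

Emit:
arm_command(
  delta_pos=[
    [0, 0, -0.003],
    [0, 0, -0.01],
    [0, 0, -0.02],
    [0, 0, -0.035],
    [0, 0, -0.05],
    [0, 0, -0.065],
    [0, 0, -0.08],
    [0, 0, -0.095],
    [0, 0, -0.11],
    [0, 0, -0.12],
    [0, 0, -0.127],
    [0, 0, -0.13],
  ],
  delta_rot=[
    [0, 0, 0],
    [0, 0, 0],
    [0, 0, 0],
    [0, 0, 0],
    [0, 0, 0],
    [0, 0, 0],
    [0, 0, 0],
    [0, 0, 0],
    [0, 0, 0],
    [0, 0, 0],
    [0, 0, 0],
    [0, 0, 0],
  ],
  gripper=[1, 1, 1, 1, 1, 1, 1, 1, 1, 1, 1, 1],
)

```text
time: 4.98
position: [0.4967, -0.2262, 0.1808]
tool_rot: [0.996, 0.088, 0.001, 0.001]
ft_force: [0.1, -0.2, -3.4]
grip_width: 0.0155
grip_force: 39.8
```

```bash
python3 -c "
from h import *
plan([.507,.197,.18],90.1)"
```

```text
dpos [ 8.460e-02 -4.147e-01  2.000e-04] drot [ 1.4000e-01  1.3000e-01 -1.6997e+02] F [ 0.1 -0.2 -3.4] t 4.9833
```

Emit:
arm_command(
  delta_pos=[
    [0.001, -0.004, 0],
    [0.003, -0.012, 0],
    [0.005, -0.025, 0],
    [0.008, -0.041, 0],
    [0.012, -0.058, 0],
    [0.015, -0.075, 0],
    [0.019, -0.091, 0],
    [0.022, -0.108, 0],
    [0.025, -0.124, 0],
    [0.029, -0.141, 0],
    [0.032, -0.158, 0],
    [0.036, -0.174, 0],
  ],
  delta_rot=[
    [0, 0, -2],
    [0, 0, -5],
    [0, 0, -10],
    [0, 0, -16],
    [0, 0, -22],
    [0, 0, -28],
    [0, 0, -34],
    [0, 0, -40],
    [0, 0, -46],
    [0, 0, -52],
    [0, 0, -58],
    [0, 0, -64],
  ],
  gripper=[1, 1, 1, 1, 1, 1, 1, 1, 1, 1, 1, 1],
)

```text
time: 5.98
position: [0.5002, -0.0471, 0.1787]
tool_rot: [0.796, 0.605, -0.001, -0.001]
ft_force: [0.7, -0.3, -2.8]
grip_width: 0.0158
grip_force: 39.8
```

```bash
python3 -c "
from h import *
plan([.507,.197,.18],90.1)"
```

```text
dpos [ 0.237  -0.059  -0.0011] drot [-8.0000e-02 -1.2000e-01 -1.0568e+02] F [ 0.7 -0.3 -2.8] t 5.9833
```

Emit:
arm_command(
  delta_pos=[
    [0.014, -0.003, 0],
    [0.028, -0.007, 0],
    [0.042, -0.01, 0],
    [0.056, -0.014, 0],
    [0.07, -0.017, 0],
    [0.084, -0.021, 0],
    [0.098, -0.024, 0],
    [0.11, -0.027, 0],
    [0.12, -0.03, 0],
    [0.13, -0.033, 0],
    [0.138, -0.035, 0],
    [0.146, -0.037, 0],
  ],
  delta_rot=[
    [0, 0, -6],
    [0, 0, -12],
    [0, 0, -18],
    [0, 0, -24],
    [0, 0, -30],
    [0, 0, -36],
    [0, 0, -42],
    [0, 0, -48],
    [0, 0, -54],
    [0, 0, -60],
    [0, 0, -66],
    [0, 0, -71],
  ],
  gripper=[1, 1, 1, 1, 1, 1, 1, 1, 1, 1, 1, 1],
)

```text
time: 6.98
position: [0.5048, 0.1029, 0.1787]
tool_rot: [0.297, 0.955, -0.0, -0.001]
ft_force: [0.9, -0.8, -2.7]
grip_width: 0.0157
grip_force: 39.8
```

```bash
python3 -c "
from h import *
plan([.507,.215,.16],90.1)"
```

```text
dpos [0.0618 0.0936 0.0187] drot [-3.000e-02 -1.000e-01 -3.467e+01] F [ 0.9 -0.8 -2.7] t 6.9833
```

Emit:
arm_command(
  delta_pos=[
    [0.009, 0.014, 0.002],
    [0.018, 0.027, 0.004],
    [0.027, 0.041, 0.007],
    [0.035, 0.053, 0.01],
    [0.042, 0.064, 0.013],
    [0.048, 0.073, 0.015],
    [0.054, 0.082, 0.017],
    [0.059, 0.089, 0.018],
    [0.062, 0.094, 0.019],
    [0.062, 0.094, 0.019],
    [0.062, 0.094, 0.019],
    [0.062, 0.094, 0.019],
  ],
  delta_rot=[
    [0, 0, -6],
    [0, 0, -12],
    [0, 0, -18],
    [0, 0, -23],
    [0, 0, -27],
    [0, 0, -30],
    [0, 0, -32],
    [0, 0, -34],
    [0, 0, -34.7],
    [0, 0, -34.7],
    [0, 0, -34.7],
    [0, 0, -34.7],
  ],
  gripper=[1, 1, 1, 1, 1, 1, 1, 1, 1, 1, 1, 1],
)

```text
time: 7.98
position: [0.5083, 0.2144, 0.1604]
tool_rot: [0.002, 1.0, -0.0, -0.0]
ft_force: [-0.4, -0.4, -1.7]
grip_width: 0.0156
grip_force: 39.8
```

```bash
python3 -c "
from h import *
import cv2
plan([.507,.215,.125],90.1)
from rig import viewer,status
o=status.get_obs();print(o['position'],o['moment'])
d={n:viewer.camera(n) for n in('scene','top')};pickle.dump(d,open('c1.pkl','wb'))
s=d['scene']['pixels'][100:250,140:330];t=d['top']['pixels'][175:295,110:285]
s=cv2.resize(s,None,fx=3.5,fy=3.5,interpolation=2);cv2.imwrite('pics/s1.png',s)
cv2.imwrite('pics/t1.png',cv2.resize(t,None,fx=4.5,fy=4.5,interpolation=2))
p=o['position'];a=np.deg2rad(-89.9)
R=np.array([[np.cos(a),-np.sin(a)],[np.sin(a),np.cos(a)]])
for x,y in[(.071,-.037),(-.071,-.037),(-.071,.037),(.071,.037)]:
  w=[*(p[:2]+R@[x,y]),p[2]-.049+.045]
  print((x,y),'s',(proj(d['scene'],w)-[140,100]+.5)*3.5,'t',(proj(d['top'],w)-[110,175]+.5)*4.5)
"
```

```text
dpos [0.0013 0.0006 0.0354] drot [-0.02 -0.01 -0.31] F [-0.4 -0.4 -1.7] t 7.9833
[0.50832307 0.21444775 0.16036009] [0.00510111 0.0109349  0.00147588]
(0.071, -0.037) s [311.03338718 220.92429623] t [480.84496772 338.26763733]
(-0.071, -0.037) s [205.19057547 107.7082935 ] t [122.44920285 346.52841771]
(-0.071, 0.037) s [304.54660537  74.60625961] t [122.69943342 160.93146441]
(0.071, 0.037) s [415.3679023  181.95892953] t [478.58999823 153.35571822]
```

View pics/s1.png

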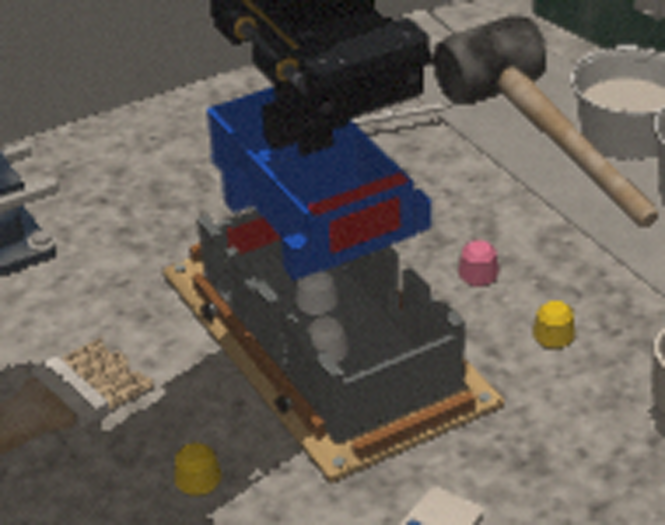

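View pics/t1.png

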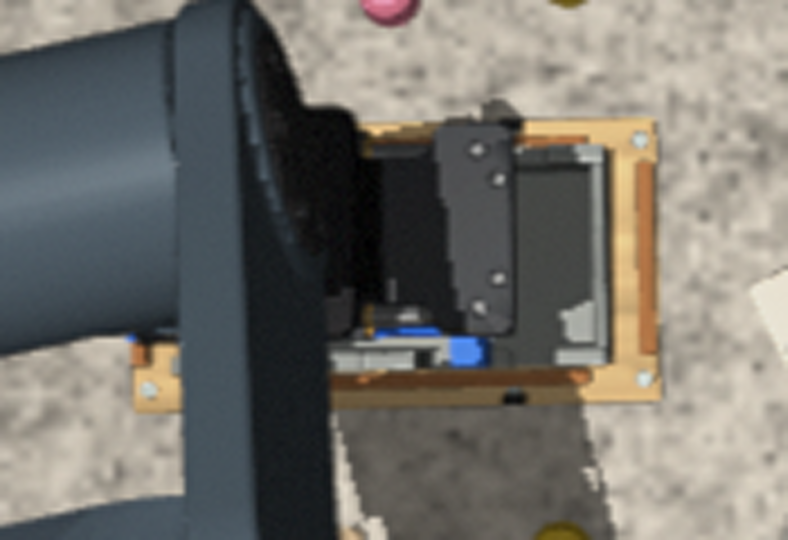

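The scene view shows the tote level over the bin, red end at (365,215) toward the plain end, within about 2 px of prediction. The top view shows one lug at (450–490, 335–366). I'll check that lug's lateral position against the bin.

```bash
python3 -c "
from h import *
c=pickle.load(open('c1.pkl','rb'))['top']
T=lambda u,v:((u+.5)/4.5-.5+110,(v+.5)/4.5-.5+175)
for z in(.12,.13,.135):print('lug corner',z,ray(c,T(490,366),z),ray(c,T(450,366),z), 'exp x .4583 y .1454/.1594')
for q in[(605,363),(605,147),(340,372)]:print('bin edge',ray(c,T(*q),.068))
"
```

```text
lug corner 0.12 [0.45994529 0.14364897 0.12      ] [0.46030168 0.16019671 0.12      ] exp x .4583 y .1454/.1594
lug corner 0.13 [0.46000435 0.14255373 0.13      ] [0.46035678 0.15891749 0.13      ] exp x .4583 y .1454/.1594
lug corner 0.135 [0.46003387 0.14200611 0.135     ] [0.46038433 0.15827788 0.135     ] exp x .4583 y .1454/.1594
bin edge [0.45986537 0.09893165 0.068     ]
bin edge [0.55515708 0.09748445 0.068     ]
bin edge [0.4584319  0.21493684 0.068     ]
```

Emit:
arm_command(
  delta_pos=[
    [0.001, 0, 0.004],
    [0.002, 0.0005, 0.009],
    [0.002, 0.0005, 0.015],
    [0.002, 0.0005, 0.02],
    [0.002, 0.0005, 0.025],
    [0.002, 0.0005, 0.029],
    [0.002, 0.0005, 0.032],
    [0.002, 0.0005, 0.034],
    [0.002, 0.0005, 0.036],
    [0.002, 0.0005, 0.037],
    [0.002, 0.0005, 0.037],
    [0.002, 0.0005, 0.037],
  ],
  delta_rot=[
    [0, 0, -0.2],
    [0, 0, -0.3],
    [0, 0, -0.3],
    [0, 0, -0.3],
    [0, 0, -0.3],
    [0, 0, -0.3],
    [0, 0, -0.3],
    [0, 0, -0.3],
    [0, 0, -0.3],
    [0, 0, -0.3],
    [0, 0, -0.3],
    [0, 0, -0.3],
  ],
  gripper=[1, 1, 1, 1, 1, 1, 1, 1, 1, 1, 1, 1],
)

```text
time: 9.08
position: [0.5064, 0.2154, 0.1234]
tool_rot: [-0.001, 1.0, 0.0, 0.0]
ft_force: [-0.3, -0.4, -2.3]
grip_width: 0.0157
grip_force: 39.8
```

```bash
python3 -c "
from h import *
plan([.5065,.215,.117],90.1)
from rig import status
o=status.get_obs();print(o['position'],o['moment'])"
```

```text
dpos [-0.0001 -0.0004  0.0064] drot [0.   0.02 0.03] F [-0.3 -0.4 -2.3] t 9.0833
[0.50643499 0.21541999 0.12343314] [ 0.04439727  0.0444188  -0.0822644 ]
```

Now descend slowly at about 10 mm/s, stopping just above the expected contact.

Emit:
arm_command(
  delta_pos=[
    [0, 0, 0.0008],
    [0, 0, 0.0016],
    [0, 0, 0.0024],
    [0, 0, 0.0032],
    [0, 0, 0.004],
    [0, 0, 0.0048],
    [0, 0, 0.0054],
    [0, 0, 0.0054],
  ],
  delta_rot=[
    [0, 0, 0],
    [0, 0, 0],
    [0, 0, 0],
    [0, 0, 0],
    [0, 0, 0],
    [0, 0, 0],
    [0, 0, 0],
    [0, 0, 0],
  ],
  gripper=[1, 1, 1, 1, 1, 1, 1, 1],
)

```text
time: 9.75
position: [0.5062, 0.2153, 0.1178]
tool_rot: [-0.001, 1.0, -0.0, -0.0]
ft_force: [0.3, 0.1, -2.7]
grip_width: 0.0155
grip_force: 39.8
```

Emit:
arm_command(
  delta_pos=[
    [0, 0, 0.0005],
    [0, 0, 0.001],
    [0, 0, 0.0015],
    [0, 0, 0.0015],
  ],
  delta_rot=[
    [0, 0, 0],
    [0, 0, 0],
    [0, 0, 0],
    [0, 0, 0],
  ],
  gripper=[1, 1, 1, 1],
)

```text
time: 10.08
position: [0.5064, 0.2153, 0.1169]
tool_rot: [-0.001, 1.0, 0.0, 0.0]
ft_force: [-0.8, -0.3, 2.5]
grip_width: 0.0159
grip_force: 39.8
```

Emit:
arm_command(
  delta_pos=[
    [0, -0.001, 0.0003],
    [0, -0.002, 0.0003],
    [0, -0.003, 0.0003],
    [0, -0.004, 0.0003],
    [0, -0.005, 0.0003],
    [0, -0.006, 0.0003],
    [0, -0.007, 0.0003],
    [0, -0.008, 0.0003],
    [0, -0.009, 0.0003],
    [0, -0.01, 0.0003],
    [0, -0.011, 0.0003],
    [0, -0.012, 0.0003],
  ],
  delta_rot=[
    [0, 0, 0],
    [0, 0, 0],
    [0, 0, 0],
    [0, 0, 0],
    [0, 0, 0],
    [0, 0, 0],
    [0, 0, 0],
    [0, 0, 0],
    [0, 0, 0],
    [0, 0, 0],
    [0, 0, 0],
    [0, 0, 0],
  ],
  gripper=[1, 1, 1, 1, 1, 1, 1, 1, 1, 1, 1, 1],
)

```text
time: 11.08
position: [0.5075, 0.2038, 0.1167]
tool_rot: [-0.001, 1.0, 0.001, 0.001]
ft_force: [0.4, 4.0, 5.0]
grip_width: 0.0154
grip_force: 40.0
```

Emit:
arm_command(
  delta_pos=[
    [0.0003, -0.0008, 0],
    [0.0003, -0.0016, 0],
    [0.0003, -0.0024, 0],
    [0.0003, -0.0032, 0],
    [0.0003, -0.004, 0],
    [0.0003, -0.0048, 0],
    [0.0003, -0.0056, 0],
  ],
  delta_rot=[
    [0, 0, 0],
    [0, 0, 0],
    [0, 0, 0],
    [0, 0, 0],
    [0, 0, 0],
    [0, 0, 0],
    [0, 0, 0],
  ],
  gripper=[1, 1, 1, 1, 1, 1, 1],
)

```text
time: 11.67
position: [0.5061, 0.197, 0.1158]
tool_rot: [-0.002, 1.0, -0.001, -0.0]
ft_force: [-0.4, -0.8, -1.6]
grip_width: 0.0156
grip_force: 39.9
```

The vertical load has dropped off around y = 0.197, so the lugs may be over the pockets. I'll probe gently downward.

Emit:
arm_command(
  delta_pos=[
    [0, 0, 0.0006],
    [0, 0, 0.0012],
    [0, 0, 0.0012],
  ],
  delta_rot=[
    [0, 0, 0],
    [0, 0, 0],
    [0, 0, 0],
  ],
  gripper=[1, 1, 1],
)

```text
time: 11.92
position: [0.505, 0.197, 0.1138]
tool_rot: [-0.001, 1.0, -0.001, -0.001]
ft_force: [0.5, -0.6, -2.9]
grip_width: 0.0159
grip_force: 39.9
```

It's going in freely. Continue down slowly.

Emit:
arm_command(
  delta_pos=[
    [0, 0, 0.0008],
    [0, 0, 0.0016],
    [0, 0, 0.0024],
    [0, 0, 0.0032],
    [0, 0, 0.0038],
    [0, 0, 0.0038],
  ],
  delta_rot=[
    [0, 0, 0],
    [0, 0, 0],
    [0, 0, 0],
    [0, 0, 0],
    [0, 0, 0],
    [0, 0, 0],
  ],
  gripper=[1, 1, 1, 1, 1, 1],
)

```text
time: 12.42
position: [0.506, 0.1973, 0.111]
tool_rot: [-0.001, 1.0, -0.0, -0.0]
ft_force: [0.4, -4.4, -3.5]
grip_width: 0.0156
grip_force: 39.9
```

Sideways force toward −y: a lug is brushing the pocket's side. I'll ease −0.8 mm in y and keep lowering.

Emit:
arm_command(
  delta_pos=[
    [0, -0.0004, 0],
    [0, -0.0008, 0.0005],
    [0, -0.0008, 0.001],
    [0, -0.0008, 0.0015],
    [0, -0.0008, 0.002],
    [0, -0.0008, 0.002],
  ],
  delta_rot=[
    [0, 0, 0],
    [0, 0, 0],
    [0, 0, 0],
    [0, 0, 0],
    [0, 0, 0],
    [0, 0, 0],
  ],
  gripper=[1, 1, 1, 1, 1, 1],
)

```text
time: 12.92
position: [0.5062, 0.1971, 0.1091]
tool_rot: [-0.001, 1.0, 0.0, 0.0]
ft_force: [-0.3, -1.8, -2.6]
grip_width: 0.0156
grip_force: 39.9
```

Emit:
arm_command(
  delta_pos=[
    [0, -0.0004, 0.0004],
    [0, -0.0004, 0.0008],
    [0, -0.0004, 0.0012],
    [0, -0.0004, 0.0012],
  ],
  delta_rot=[
    [0, 0, 0],
    [0, 0, 0],
    [0, 0, 0],
    [0, 0, 0],
  ],
  gripper=[1, 1, 1, 1],
)

```text
time: 13.25
position: [0.5063, 0.1968, 0.1088]
tool_rot: [-0.001, 1.0, 0.0, 0.0]
ft_force: [-1.0, -2.4, 5.7]
grip_width: 0.0155
grip_force: 39.9
```

```bash
python3 -c "
from h import *
plan([.5065,.196,.109],90.1)
from rig import status
o=status.get_obs();print(o['position'],o['moment'])"
```

```text
dpos [-0.0002 -0.0008 -0.0002] drot [0.03 0.05 0.02] F [-1.  -2.4  5.7] t 13.25
[0.5063148  0.19681102 0.10879325] [-0.2156873   0.2791006  -0.00821028]
```

Contact at z = 0.1088, 8.1 mm below the rim ride, so the lugs are home. Unload slightly and open.

Emit:
arm_command(
  delta_pos=[
    [0, 0, -0.0005],
    [0, 0, -0.0005],
    [0, 0, -0.0005],
    [0, 0, -0.0005],
    [0, 0, -0.0005],
    [0, 0, -0.0005],
    [0, 0, -0.0005],
    [0, 0, -0.0005],
    [0, 0, -0.0005],
    [0, 0, -0.0005],
  ],
  delta_rot=[
    [0, 0, 0],
    [0, 0, 0],
    [0, 0, 0],
    [0, 0, 0],
    [0, 0, 0],
    [0, 0, 0],
    [0, 0, 0],
    [0, 0, 0],
    [0, 0, 0],
    [0, 0, 0],
  ],
  gripper=[1, 1, -0.2, -0.2, -0.2, -0.2, -0.2, -0.2, -0.2, -0.2],
)

```text
time: 14.08
position: [0.5061, 0.1966, 0.1084]
tool_rot: [-0.001, 1.0, 0.0, -0.0]
ft_force: [-0.5, 0.4, -0.1]
grip_width: 0.0511
grip_force: 0.0
```

Emit:
arm_command(
  delta_pos=[
    [0, 0, -0.003],
    [0, 0, -0.01],
    [0, 0, -0.02],
    [0, 0, -0.035],
    [0, 0, -0.05],
    [0, 0, -0.07],
    [0, 0, -0.09],
    [0, 0, -0.11],
    [0, 0, -0.13],
    [0, 0, -0.14],
    [0, 0, -0.15],
    [0, 0, -0.15],
  ],
  delta_rot=[
    [0, 0, 0],
    [0, 0, 0],
    [0, 0, 0],
    [0, 0, 0],
    [0, 0, 0],
    [0, 0, 0],
    [0, 0, 0],
    [0, 0, 0],
    [0, 0, 0],
    [0, 0, 0],
    [0, 0, 0],
    [0, 0, 0],
  ],
  gripper=[-0.2, -0.2, -0.2, -0.2, -0.2, -0.2, -0.2, -0.2, -0.2, -0.2, -0.2, -0.2],
)

```text
time: 15.08
position: [0.5071, 0.1968, 0.2607]
tool_rot: [-0.001, 1.0, 0.0, 0.002]
ft_force: [0.3, 0.8, -0.6]
grip_width: 0.0521
grip_force: 0.0
```

```bash
python3 -c "
import cv2
from rig import viewer,status
print(status.get_obs()['ft_force'])
s=viewer.camera('scene')['pixels'][110:250,150:310]
cv2.imwrite('pics/s2.png',cv2.resize(s,None,fx=4.2,fy=4.2,interpolation=2))"
```

```text
[ 0.31626099  0.81185205 -0.61279205]
```

View pics/s2.png

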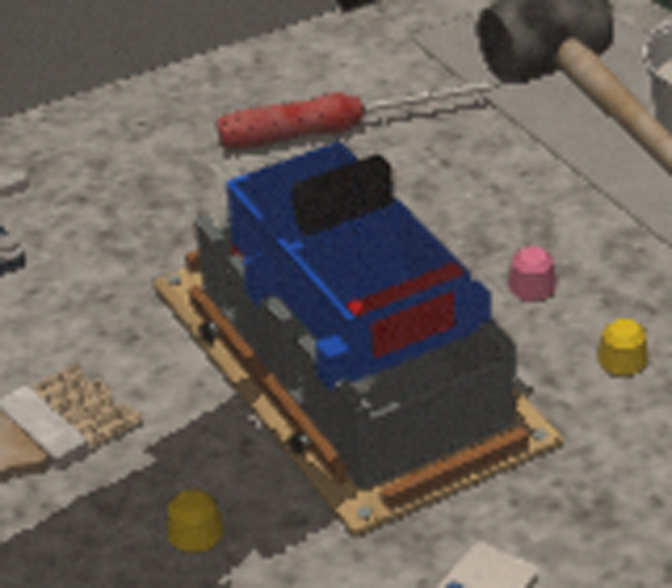

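The tote rests on the bin with its red end (412,325) at the plain end, and the lug at (330,347) looks sunk into the rim. I'll check levelness and height from its corners: (352,316), (228,180), (343,145), (463,268).

```bash
python3 -c "
from h import *
s=pickle.load(open('c0.pkl','rb'))['scene']
obs=[(352,316),(228,180),(343,145),(463,268)]
for z in(.105,.113):
 for (x,y),o in zip([(.071,-.037),(-.071,-.037),(-.071,.037),(.071,.037)],obs):
  print(z,np.round((proj(s,[.5065+y,.1968-x,z])-[150,110]+.5)*4.2),o)
"
```

```text
0.105 [350. 321.] (352, 316)
0.105 [224. 181.] (228, 180)
0.105 [341. 139.] (343, 145)
0.105 [472. 273.] (463, 268)
0.113 [349. 309.] (352, 316)
0.113 [223. 169.] (228, 180)
0.113 [340. 128.] (343, 145)
0.113 [472. 261.] (463, 268)
```

All four corners match the seated height of 0.105 m rather than the 0.113 m they'd be at on the rim, so the tote is level and home.

```bash
python3 -c "
from rig import robot
print(robot.hand_in())"
```

```text
the job is handed in; nothing more can be done
None
```

The tote is stacked on the bin with its red end over the plain end, all four lugs home in the stacking pockets (about 8 mm drop felt, level in the last picture); I let go, backed clear and handed the job in at about 15 s.

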